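# Clear the ink jar off the proofing bed and lay in the lino block

### The arm

A 6-joint arm with a two-finger parallel gripper is mounted at the origin on a cart in front of the work surface, level with it; the furniture and walls round the work are solid. World frame = base frame: x ahead of the robot, y to its left, z up, the work surface at z = 0. Lengths are in m, angles in rad, forces in N, time in s.
With the tool pointing down it reaches from about 0.375 to 0.825 m from the base axis. Payload 5.5 kg.
Tool frame: the origin (TCP) lies midway between the tips of the shut fingers; the grasp point (between the pads) lies 19 mm behind it; z points along the fingers, y is the line along which they close (so a half turn about z gives the same grasp; the last joint's range is limited). The gripper opens to 85 mm and grips with 20 to 120 N. Pads are 22 mm wide; open, the fingers measure 114 mm over their backs; the gripper's body (76 mm by 85 mm) begins 54 mm behind the grasp point. The pads swing forward as they close: fully open they stand 13 mm farther back than shut.
Start: joints at [-1.25, 0.314, -0.047, 1.21, 0, 1.571], TCP at [0.189, -0.569, 0.231] pointing down, gripper open.
Joint ranges: [-2.67, 2.67], [-0.69, 1.73], [-1.03, 1.25], [-2.08, 2.16], [-1.42, 1.45], [-3.14, 3.14]. Speed limits (rad/s): [2.39, 2.39, 3.01, 3.14, 3.14, 3.14].

### API

Orientations are given as a unit quaternion [w, x, y, z].
In Python, from plant import telemetry, read_camera, get_calibration, job gives the robot as it stands.
- The arm moves only by the shell command python3 -m creep 'ROWS' [FORCE]. ROWS is JSON, a list of rows, each a list of 7 numbers: the shift along the tool's x, y, z in units of 0.2 m (1.0 is 0.2 m), then the turn, a rotation vector about the tool's x, y, z in units of 360 degrees (1.0 is 360 degrees), then the opening, from -1 (shut) to 1 (fully open), so that 0 is half open. In form: [[tx, ty, tz, wx, wy, wz, grip], ...]. A call has 1 to 12 rows; each row is the pose to reach, as a shift and turn from the pose commanded when the call began, along the tool's axes at that moment, turning the shorter way round; what a row does not reach only later rows make up. A row lasts 1/10 s, in which the tool goes at most 50 mm and 8.59 degrees, less where a joint would pass 70% of its speed; a pose out of reach is approached as far as the arm can. A call with a number of a shift or a turn outside -1 to 1 is refused whole. A call with a gripper value outside its range is refused whole. The fingers move at their own pace and stop on an object; FORCE is the grip in N (left out, the last holds). Time passes only in rows, so rows that repeat a pose let the fingers close. It gives the time, the measured TCP pose, the force, the opening and the grip force at its end, in the units of the state.
- telemetry.sense(): the state, without advancing time (a new reading comes with each control period).
- read_camera(name): name is "side" or "top" or "wrist"; returns (picture, depth): 480x640x3 uint8, blue, green, red; 480x640 float32, m along the optical axis (not along the pixel's ray), 0 where there is no reading.
- get_calibration(name): a dict with "K" (3x3 intrinsics, pixels), "T" (4x4, takes a point from camera to world coordinates). Camera axes: x right, y down, z forward; pixel columns grow to the right and rows downward; lengths in m; the calibration is good to about 2 mm. A picture is of the moment at which its call begins: read the wrist's pose just before it. get_calibration takes no time and is no camera call; for the wrist camera it gives the pose at the moment of the call.
- job.sign_off(): hands the job in; it is judged then, once.
The state is a dict: "time": time; "joint_positions": joint angles; "qd": joint speeds; "effort": joint torques, N m; "position": TCP position; "orientation": TCP orientation; "ft_force": force on the tool from outside, world axes, zero at the start; "ft_torque": the same for the moment, N m; "opening": finger opening in m; "finger_force": force on a finger pad.
Only numpy, scipy, OpenCV 4.12 (cv2) and the standard library are available. Lean on these libraries where they do the work, as an engineer would, in place of code of your own. Each camera call takes 0.05 s, during which the arm holds its last target. There are 200 camera calls.

### The job

A jar of ink has been left standing on the wooden proofing bed. Keeping it upright, move it out of the way to stand wholly on the round cork coaster, then lay the oblong lino block (not the square one) flat inside the bed's rim, its long side along the bed's long side.

Things in the scene. Friction and masses are not known exactly. Their poses are not given: they have to be found in the camera images.
- jar_mid (a point): Squat black ink jar with a pale label and a black screw lid, standing upright in the bed at the start. Body 49 mm in diameter up to 46 mm, lid 43 mm in diameter, 60 mm tall in all, about 0.14 kg. The point lies on its axis half-way up, 30 mm above its underside; z points up along the axis.
- coaster_top (a point): Round cork coaster, 90 mm in diameter, 5 mm thick, fixed flat on the table. The point is the centre of its top face.
- bed_floor (a point): Proofing bed: fixed oblong plywood board, 176 x 141 mm outside, with a wooden rim 8 mm wide. Inside the rim it measures 160 mm (its x axis, the long side) by 125 mm (its y axis); the floor is 8 mm above the table and the rim stands 7 mm above the floor. The point is the centre of the floor; z is up.
- long_block_mid (a point): The oblong lino block: pale wood with a grey lino face on top carved with a leaf, lying flat on the table. 95 mm long (its x axis), 60 mm wide (its y axis), 25 mm thick, about 0.12 kg. The point is its centre, half-way up; z is up. A square block (60 x 60 x 25 mm) of the same make, carved with rays, lies nearby and is not wanted.
Not all that is in view belongs to the job. Of the things like the part that bears jar_mid, leave any that is red; of the rest the larger one is meant.

How it is judged:
By the outcome, as a careful person would: the job done as asked, in the order asked, and still so for the second after the job is handed in, with the robot touching nothing.
It also fails if it takes over 53 s, if anything falls off the work surface, if the arm or the gripper's body presses on something with over 40 N, if the wrist force passes 120 N, or if a joint passes its speed limit or range.

## Working session

There is one attempt and no reset: what is moved stays moved. The work goes in short steps, Python scripts to look and compute and a shell command to move; the robot and the scene stay as the last step left them, time stands still between calls to the robot, and variables do not carry over. Pictures are saved under pics/ and viewed, at most 10 in all, crops included, and the job is handed in when it is done.

```bash
ls; mkdir -p pics
python3 - <<'E'
from plant import telemetry, read_camera, get_calibration
import cv2,numpy as np
s=telemetry.sense();print(s)
for n in("top","side"):
    p,d=read_camera(n);cv2.imwrite(f"pics/{n}0.png",p);np.save(f"pics/{n}0.npy",d)
    c=get_calibration(n);print(n,np.round(c["K"],1).tolist(),np.round(c["T"],3).tolist())
E
```

```text
pics
{'time': 0.0, 'joint_positions': array([-1.24997620e+00,  3.14244721e-01, -4.80390521e-02,  1.21020012e+00,
        9.63370184e-08,  1.57080117e+00]), 'qd': array([-1.13116256e-03, -2.30401715e-04, -5.22821256e-04,  1.91630866e-03,
       -1.06145454e-03,  4.75252423e-05]), 'effort': array([-1.09505885e-05, -5.39597297e+01,  3.39744866e+01,  1.94004580e-02,
       -1.88324598e-04, -3.41460140e-07]), 'position': array([ 0.18903084, -0.56885613,  0.2304409 ]), 'orientation': array([-8.32956807e-04,  9.87161905e-01,  1.59720571e-01, -1.34725877e-04]), 'ft_force': array([-0.12665999, -0.1474925 , -0.2723376 ]), 'ft_torque': array([-0.05625862, -0.02724733, -0.02943018]), 'finger_force': 0.0, 'opening': 0.08558939255938171}
top [[569.5, 0.0, 325.8], [0.0, 569.5, 252.1], [0.0, 0.0, 1.0]] [[-0.026, -0.998, 0.066, 0.472], [-1.0, 0.025, -0.004, 0.014], [0.002, -0.066, -0.998, 1.312], [0.0, 0.0, 0.0, 1.0]]
side [[439.8, 0.0, 324.2], [0.0, 439.8, 234.5], [0.0, 0.0, 1.0]] [[0.964, -0.076, 0.255, 0.312], [-0.264, -0.368, 0.891, -0.875], [0.026, -0.927, -0.375, 0.436], [0.0, 0.0, 0.0, 1.0]]
```

View pics/top0.png

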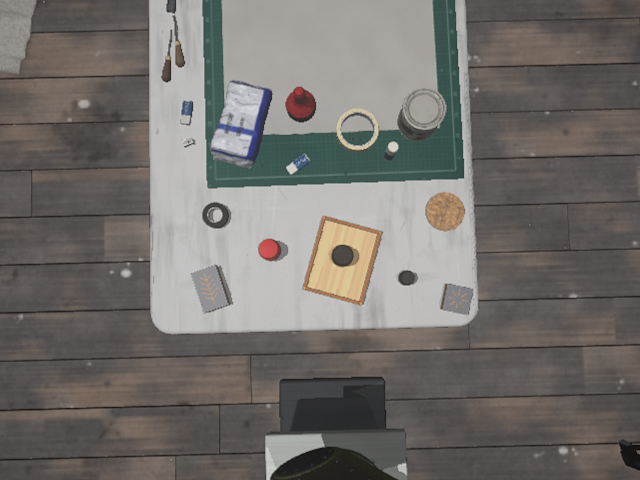

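View pics/side0.png

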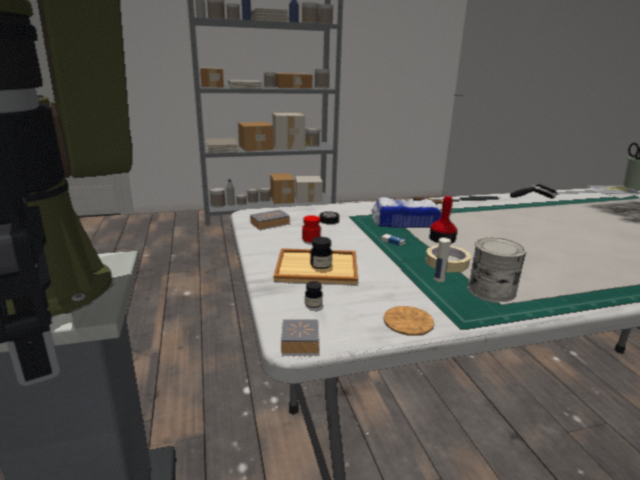

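Top view: jar candidates are the red one at (269,250), the larger black one on the bed at (342,255) and a small black one at (407,278). The one at (342,255) fits: not red, the larger, and standing in the bed. The coaster is at (445,211), the oblong leaf block at (211,288) and the square ray block at (457,298). Next I measure them and check with one crop.

```bash
cat > h.py <<'E'
import cv2,numpy as np
from scipy.spatial.transform import Rotation as R
from plant import telemetry, read_camera, get_calibration
def ray(c,uv,z):
    uv=np.atleast_2d(uv).astype(float)
    d=np.c_[uv,np.ones(len(uv))]@np.linalg.inv(c["K"]).T@np.array(c["T"])[:3,:3].T
    o=np.array(c["T"])[:3,3]
    return o+d*((z-o[2])/d[:,2])[:,None]
def rot(s): q=s["orientation"];return R.from_quat([q[1],q[2],q[3],q[0]])
def big(m): return max(cv2.findContours(m.astype(np.uint8),cv2.RETR_EXTERNAL,cv2.CHAIN_APPROX_NONE)[0],key=cv2.contourArea)
def rect(c,cnt,z):
    P=ray(c,cnt[:,0,:],z)[:,:2]
    (ce,sz,a)=cv2.minAreaRect((P*1000).astype(np.float32))
    if sz[0]<sz[1]: sz=sz[::-1];a+=90
    return np.array(ce)/1000,np.round(sz,1),(a+90)%180-90   # centre, mm, yaw of long side deg
E
python3 - <<'E'
from h import *
p=cv2.imread("pics/top0.png");c=get_calibration("top");hsv=cv2.cvtColor(p,cv2.COLOR_BGR2HSV).astype(int)
def win(m,x0,y0,x1,y1):
    w=np.zeros(m.shape,bool);w[y0:y1,x0:x1]=1;return m&w
H,S,V=hsv[...,0],hsv[...,1],hsv[...,2]
print("bed",rect(c,big(win(S>60,290,205,395,315)),.015))
print("coaster",rect(c,big(win(S>60,415,180,475,240)),.005))
print("jar",rect(c,big(win(V<70,325,235,362,275)),.068))
m=(V<150)
print("oblong",rect(c,big(win(m,180,255,245,320)),.025))
print("square",rect(c,big(win(m,435,275,480,320)),.025))
print([(n,V[y,x],S[y,x]) for n,x,y in(("tab",250,300),("blk",205,280),("side",228,295))])
cv2.imwrite("pics/crop0.png",cv2.resize(p[190:320,180:480],None,fx=2.6,fy=2.6,interpolation=cv2.INTER_CUBIC))
E
```

```text
bed (array([ 0.53944928, -0.02687269]), array([174.9, 140.8]), -16.846343994140625)
coaster (array([ 0.64583228, -0.26781018]), array([86.3, 85.7]), -2.1298294067382812)
jar (array([ 0.54720898, -0.0260074 ]), array([43.9, 43.8]), -1.45880126953125)
oblong (array([0.48178903, 0.26768616]), array([97.6, 70.2]), 17.576515197753906)
square (array([ 0.444129  , -0.28255026]), array([66.2, 60.6]), 76.44807434082031)
[('tab', np.int64(193), np.int64(1)), ('blk', np.int64(173), np.int64(53)), ('side', np.int64(113), np.int64(7))]
```

View pics/crop0.png

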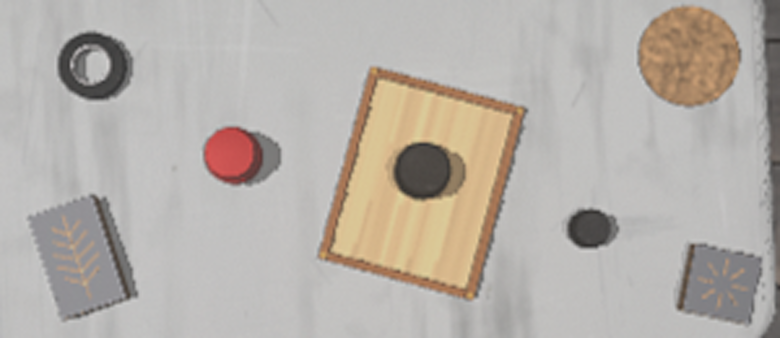

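The crop confirms it: the black jar on the bed, at crop (422,170), is clearly larger than the small black one at (590,228), and the third is red. The leaf block is at (82,258) and the cork coaster at (690,55). I'll set out toward the jar.

```bash
cat >> h.py <<'E'
def go(x,y,z,yaw):  # print tool-frame shift (units .2 m) and turn (units 360deg) to TCP target, tool down, tool x at yaw deg
    s=telemetry.sense();r=rot(s);a=np.radians(yaw)
    t=R.from_matrix(np.array([[np.cos(a),np.sin(a),0],[np.sin(a),-np.cos(a),0],[0,0,-1]]))
    x0=r.apply([1,0,0]);print("t",round(s["time"],2),"pos",s["position"].round(4),"yaw",np.degrees(np.arctan2(x0[1],x0[0])).round(2),"q6",s["joint_positions"][[0,5]].round(2),"open",round(s["opening"],4))
    print("shift",(r.inv().apply(np.array([x,y,z])-s["position"])/.2).round(3),"turn",((r.inv()*t).as_rotvec()/2/np.pi).round(4))
E
python3 -c "
from h import *
go(.547,-.026,.2,18.4)"
```

```text
t 0.1 pos [ 0.189  -0.5689  0.2305] yaw 18.38 q6 [-1.25  1.57] open 0.0851
shift [ 2.555 -2.011  0.156] turn [-0.0002  0.     -0.0001]
```

```bash
for i in 1; do python3 -m creep '[[0.85,-0.67,0.05,0,0,0,1],[0.85,-0.67,0.05,0,0,0,1],[0.85,-0.67,0.05,0,0,0,1],[0.85,-0.67,0.05,0,0,0,1],[0.85,-0.67,0.05,0,0,0,1],[0.85,-0.67,0.05,0,0,0,1]]' 40
python3 -m creep '[[0.85,-0.67,0.05,0,0,0,1],[0.85,-0.67,0.05,0,0,0,1],[0.85,-0.67,0.05,0,0,0,1],[0.85,-0.67,0.05,0,0,0,1],[0.85,-0.67,0.05,0,0,0,1],[0.85,-0.67,0.05,0,0,0,1]]'; done
python3 -c "
from h import *
go(.547,-.026,.2,18.4)"
```

```text
time: 0.7
position: [0.3092, -0.3863, 0.221]
orientation: [-0.001, 0.987, 0.162, -0.0]
ft_force: [-1.1, -0.1, 0.7]
opening: 0.0851
finger_force: 0.0
time: 1.3
position: [0.4282, -0.2069, 0.211]
orientation: [-0.0, 0.987, 0.161, -0.0]
ft_force: [0.9, -0.5, 0.9]
opening: 0.0854
finger_force: 0.0
t 1.3 pos [ 0.4282 -0.2069  0.211 ] yaw 18.56 q6 [-0.45  2.37] open 0.0854
shift [ 0.851 -0.668  0.055] turn [-0.      0.      0.0004]
```

```bash
python3 -m creep '[[0.85,-0.67,0.05,0,0,0,1],[0.85,-0.67,0.05,0,0,0,1],[0.85,-0.67,0.05,0,0,0,1],[0.85,-0.67,0.05,0,0,0,1],[0.85,-0.67,0.05,0,0,0,1],[0.85,-0.67,0.05,0,0,0,1]]'
python3 -c "
from h import *
go(.547,-.026,.2,18.4)
c=get_calibration('wrist');p,d=read_camera('wrist');cv2.imwrite('pics/w1.png',p);print(np.round(c['T'],3).tolist(),np.round(c['K'],1).tolist())"
```

```text
time: 1.9
position: [0.5474, -0.027, 0.2007]
orientation: [0.0, 0.987, 0.16, -0.0]
ft_force: [1.2, 0.1, 0.4]
opening: 0.0855
finger_force: 0.0
t 1.9 pos [ 0.5474 -0.027   0.2007] yaw 18.47 q6 [-0.05  2.77] open 0.0855
shift [-0.    -0.005  0.004] turn [0.     0.0001 0.0002]
[[0.316, -0.915, -0.252, 0.612], [-0.949, -0.304, -0.085, -0.005], [0.001, 0.266, -0.964, 0.344], [0.0, 0.0, 0.0, 1.0]] [[369.8, 0.0, 318.4], [0.0, 369.8, 236.0], [0.0, 0.0, 1.0]]
```

View pics/w1.png

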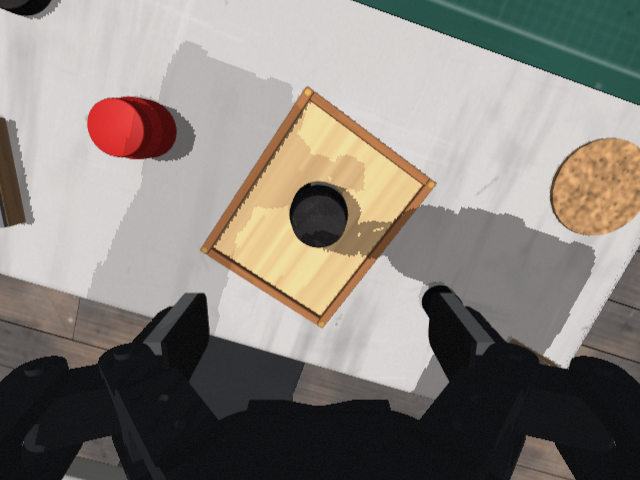

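Wrist view: the jar lid is near (319,215) on the bed, with the bed corners at (308,90), (433,184), (321,324) and (206,250). The red jar is left at (116,127), and the coaster is at (605,187). I'll measure from this view.

Run:
```python
from h import *
p=cv2.imread("pics/w1.png");c=get_calibration("wrist");hsv=cv2.cvtColor(p,cv2.COLOR_BGR2HSV).astype(int)
H,S,V=hsv[...,0],hsv[...,1],hsv[...,2]
w=np.zeros(V.shape,bool);w[165:265,275:365]=1
cnt=big((V<62)&w);(u,v),r=cv2.minEnclosingCircle(cnt);print("jar contour",u,v,r,cv2.boundingRect(cnt))
print("jar",rect(c,cnt,.068),ray(c,(u,v),.068))
q=np.array([[308,90],[433,184],[321,324],[206,250]]);P=ray(c,q,.015)[:,:2]
print("bed",P.mean(0),[np.linalg.norm(P[i]-P[i-1]).round(4) for i in range(4)],np.degrees(np.arctan2(*(P[0]-P[3])[::-1])))
g=(S>60)&(H<30);w[:]=0;w[120:250,535:]=1
x=big(g&w);print("coaster",rect(c,x,.005))
go(.547,-.026,.018,18.4)
```

```text
jar contour 317.0 214.5 32.26850509643555 (290, 183, 58, 64)
jar (array([ 0.55303003, -0.02522339]), array([48.6, 43.9]), 4.312109470367432) [[ 0.55398919 -0.0243011   0.068     ]]
bed [ 0.54022384 -0.0276664 ] [np.float64(0.1697), np.float64(0.1355), np.float64(0.1703), np.float64(0.1321)] -16.23217335905551
coaster (array([ 0.64357593, -0.26337219]), array([89.8, 80.5]), 31.369022369384766)
t 1.95 pos [ 0.5464 -0.0281  0.2008] yaw 18.39 q6 [-0.05  2.77] open 0.0852
shift [ 0.008 -0.01   0.914] turn [ 0.0001  0.0002 -0.    ]
```

```bash
python3 -m creep '[[0.016,-0.006,0.2,0,0,0,1],[0.016,-0.006,0.4,0,0,0,1],[0.016,-0.006,0.6,0,0,0,1],[0.016,-0.006,0.75,0,0,0,1],[0.016,-0.006,0.85,0,0,0,1],[0.016,-0.006,0.91,0,0,0,1],[0.016,-0.006,0.91,0,0,0,1],[0.016,-0.006,0.91,0,0,0,-0.5],[0.016,-0.006,0.91,0,0,0,-0.5],[0.016,-0.006,0.91,0,0,0,-0.5],[0.016,-0.006,0.91,0,0,0,-0.5],[0.016,-0.006,0.91,0,0,0,-0.5]]' 40
python3 -m creep '[[0,0,0,0,0,0,-0.5],[0,0,0,0,0,0,-0.5],[0,0,0,0,0,0,-0.5],[0,0,0,0,0,0,-0.5]]' 40
```

```text
time: 3.15
position: [0.5503, -0.0252, 0.021]
orientation: [0.001, 0.987, 0.16, 0.001]
ft_force: [-1.5, -1.4, 6.1]
opening: 0.0469
finger_force: 40.6
time: 3.55
position: [0.5503, -0.0252, 0.021]
orientation: [0.001, 0.987, 0.16, 0.001]
ft_force: [-1.0, -0.9, 6.9]
opening: 0.0469
finger_force: 40.5
```

```bash
python3 -m creep '[[0,0,-0.03,0,0,0,-0.5],[0,0,-0.08,0,0,0,-0.5],[0,0,-0.16,0,0,0,-0.5],[0,0,-0.25,0,0,0,-0.5],[0,0,-0.34,0,0,0,-0.5],[0,0,-0.4,0,0,0,-0.5],[0,0,-0.4,0,0,0,-0.5]]'
python3 -c "
from h import *
go(.646,-.267,.1,18.4)"
```

```text
time: 4.25
position: [0.5507, -0.0249, 0.1016]
orientation: [0.0, 0.987, 0.16, 0.002]
ft_force: [0.2, 0.9, -2.8]
opening: 0.047
finger_force: 41.6
t 4.25 pos [ 0.5507 -0.0249  0.1016] yaw 18.39 q6 [-0.05  2.78] open 0.047
shift [0.07  1.299 0.01 ] turn [ 0.0002 -0.0006 -0.    ]
```

```bash
python3 -m creep '[[0,0.05,0,0,0,0,-0.5],[0.01,0.15,0,0,0,0,-0.5],[0.02,0.3,0,0,0,0,-0.5],[0.03,0.45,0,0,0,0,-0.5],[0.04,0.6,0,0,0,0,-0.5],[0.05,0.75,0,0,0,0,-0.5],[0.06,0.85,0,0,0,0,-0.5],[0.07,0.95,0,0,0,0,-0.5],[0.07,1,0,0,0,0,-0.5]]'
python3 -m creep '[[0,0.08,0,0,0,0,-0.5],[0,0.16,0,0,0,0,-0.5],[0,0.23,0,0,0,0,-0.5],[0,0.28,0,0,0,0,-0.5],[0,0.3,0,0,0,0,-0.5],[0,0.3,0,0,0,0,-0.5],[0,0.3,0,0,0,0,-0.5]]'
python3 -c "
from h import *
go(.646,-.267,.0185,18.4)
p,d=read_camera('side');cv2.imwrite('pics/s2.png',p[150:400,200:520])"
```

```text
time: 5.15
position: [0.6252, -0.2124, 0.0977]
orientation: [-0.0, 0.987, 0.159, -0.001]
ft_force: [0.2, 0.8, -1.6]
opening: 0.0467
finger_force: 41.6
time: 5.85
position: [0.6442, -0.2668, 0.0993]
orientation: [-0.0, 0.987, 0.16, -0.0]
ft_force: [0.4, 0.3, -2.2]
opening: 0.0467
finger_force: 41.6
t 5.85 pos [ 0.6442 -0.2668  0.0993] yaw 18.4 q6 [-0.39  2.43] open 0.0467
shift [0.008 0.004 0.404] turn [-0.0001  0.     -0.    ]
```

View pics/s2.png

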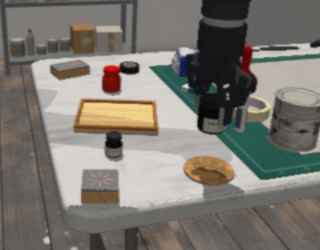

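The jar at (212,113) is held upright above the coaster at (208,170), and the bed is clear. Lowering it now.

```bash
python3 -m creep '[[0.008,0.004,0.06,0,0,0,-0.5],[0.008,0.004,0.14,0,0,0,-0.5],[0.008,0.004,0.22,0,0,0,-0.5],[0.008,0.004,0.29,0,0,0,-0.5],[0.008,0.004,0.34,0,0,0,-0.5],[0.008,0.004,0.375,0,0,0,-0.5],[0.008,0.004,0.39,0,0,0,-0.5],[0.008,0.004,0.4,0,0,0,-0.5],[0.008,0.004,0.4,0,0,0,-0.5]]'
```

```text
time: 6.8
position: [0.6464, -0.2676, 0.0196]
orientation: [0.0, 0.987, 0.16, 0.0]
ft_force: [0.3, 0.5, -1.2]
opening: 0.0468
finger_force: 41.6
```

```bash
python3 -m creep '[[0,0,0.006,0,0,0,-0.5],[0,0,0.01,0,0,0,-0.5],[0,0,0.01,0,0,0,-0.5]]'
```

```text
time: 7.1
position: [0.6466, -0.2677, 0.0181]
orientation: [0.0, 0.987, 0.16, 0.001]
ft_force: [-1.6, 0.5, 1.6]
opening: 0.0465
finger_force: 41.9
```

Contact. Release and rise.

```bash
python3 -m creep '[[0,0,0,0,0,0,0.3],[0,0,0,0,0,0,0.6],[0,0,0,0,0,0,1],[0,0,0,0,0,0,1],[0,0,0,0,0,0,1],[0,0,-0.1,0,0,0,1],[0,0,-0.3,0,0,0,1],[0,0,-0.5,0,0,0,1],[0,0,-0.7,0,0,0,1],[0,0,-0.85,0,0,0,1],[0,0,-0.95,0,0,0,1],[0,0,-0.95,0,0,0,1]]'
python3 -c "
from h import *
p,d=read_camera('top');cv2.imwrite('pics/t2.png',p)
c=get_calibration('wrist');p,d=read_camera('wrist');cv2.imwrite('pics/w2.png',p)
go(.48,.27,.2,108)"
```

```text
time: 8.3
position: [0.648, -0.2683, 0.2114]
orientation: [0.002, 0.987, 0.16, 0.003]
ft_force: [0.9, -0.2, 0.2]
opening: 0.0856
finger_force: 0.0
t 8.4 pos [ 0.6462 -0.2676  0.2071] yaw 18.38 q6 [-0.39  2.43] open 0.0855
shift [ 0.059 -2.813  0.035] turn [ 1.000e-04 -0.000e+00 -2.489e-01]
```

View pics/w2.png

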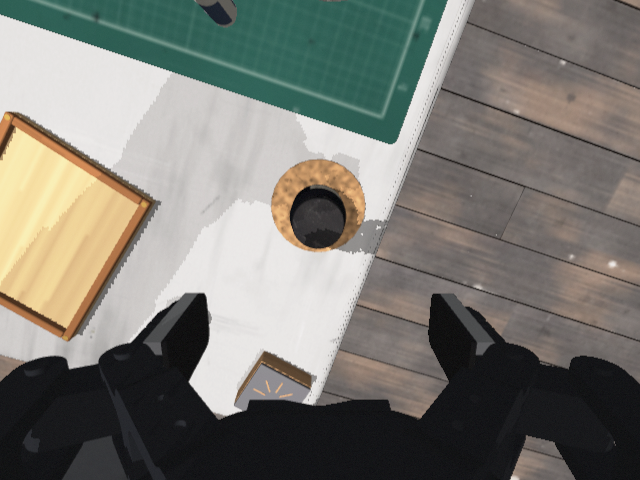

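The jar stands on the coaster, at (319,217), with cork all round it. Now to the oblong block, with a half turn on the way so that joint 6 stays in range.

```bash
python3 -m creep '[[0.02,-0.97,0.02,0,0,-0.25,1],[0.02,-0.97,0.02,0,0,-0.25,1],[0.02,-0.97,0.02,0,0,-0.25,1],[0.02,-0.97,0.02,0,0,-0.25,1],[0.02,-0.97,0.02,0,0,-0.25,1],[0.02,-0.97,0.02,0,0,-0.25,1],[0.02,-0.97,0.02,0,0,-0.25,1],[0.02,-0.97,0.02,0,0,-0.25,1],[0.02,-0.97,0.02,0,0,-0.25,1],[0.02,-0.97,0.02,0,0,-0.25,1],[0.02,-0.97,0.02,0,0,-0.25,1],[0.02,-0.97,0.02,0,0,-0.25,1]]'
python3 -c "
from h import *
go(.48,.27,.2,197.6)"
```

```text
time: 9.6
position: [0.5876, -0.082, 0.2013]
orientation: [-0.001, 0.585, 0.811, -0.001]
ft_force: [-0.1, 0.2, 0.5]
opening: 0.0855
finger_force: 0.0
t 9.6 pos [ 0.5876 -0.082   0.2013] yaw 108.38 q6 [-0.14  1.11] open 0.0855
shift [1.84  0.045 0.009] turn [-2.000e-04 -5.000e-04 -2.478e-01]
```

```bash
python3 -m creep '[[0.95,0.02,0,0,0,-0.248,1],[0.95,0.02,0,0,0,-0.248,1],[0.95,0.02,0,0,0,-0.248,1],[0.95,0.02,0,0,0,-0.248,1],[0.95,0.02,0,0,0,-0.248,1],[0.95,0.02,0,0,0,-0.248,1],[0.95,0.02,0,0,0,-0.248,1],[0.95,0.02,0,0,0,-0.248,1],[0.95,0.02,0,0,0,-0.248,1],[0.95,0.02,0,0,0,-0.248,1],[0.95,0.02,0,0,0,-0.248,1]]'
python3 -c "
from h import *
go(.48,.27,.2,197.6)"
```

```text
time: 10.7
position: [0.5318, 0.0993, 0.202]
orientation: [-0.001, -0.155, 0.988, -0.0]
ft_force: [-0.8, 0.7, 0.1]
opening: 0.0856
finger_force: 0.0
t 10.7 pos [0.5318 0.0993 0.202 ] yaw -162.21 q6 [ 0.18 -0.13] open 0.0856
shift [-0.014  0.892  0.01 ] turn [ 0.     -0.0003  0.0005]
```

```bash
python3 -m creep '[[-0.014,0.89,0,0,0,0,1],[-0.014,0.89,0,0,0,0,1],[-0.014,0.89,0,0,0,0,1],[-0.014,0.89,0,0,0,0,1],[-0.014,0.89,0,0,0,0,1],[-0.014,0.89,0,0,0,0,1]]'
python3 -c "
from h import *
c=get_calibration('wrist');p,d=read_camera('wrist');cv2.imwrite('pics/w3.png',p);np.save('pics/w3T.npy',c['T'])
go(.48,.27,.2,197.6)"
```

```text
time: 11.3
position: [0.4805, 0.2699, 0.2022]
orientation: [-0.001, -0.154, 0.988, -0.001]
ft_force: [-0.2, -0.3, -0.2]
opening: 0.0854
finger_force: 0.0
t 11.35 pos [0.4809 0.2692 0.2025] yaw -162.39 q6 [0.51 0.2 ] open 0.0851
shift [0.003 0.005 0.012] turn [-0.0001 -0.0002  0.    ]
```

View pics/w3.png

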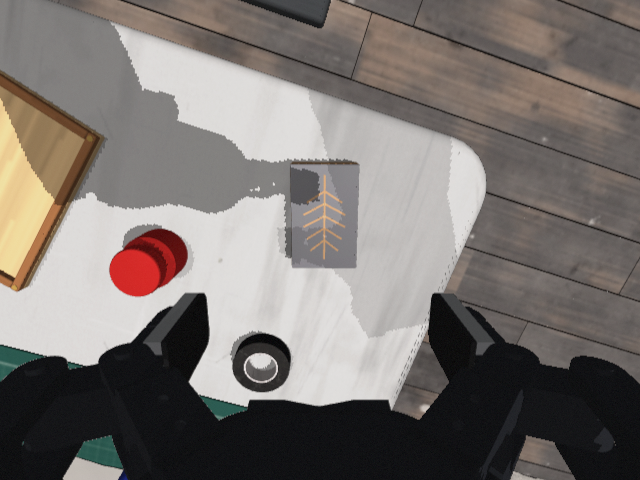

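The leaf block's top face has corners at (290,164), (358,164), (356,268) and (292,268), and it is squared up with the gripper. The fingers clear the tape ring at (261,363).

Run:
```python
from h import *
c=get_calibration("wrist");c["T"]=np.load("pics/w3T.npy")
q=np.array([[290,164],[358,164],[356,268],[292,268]]);P=ray(c,q,.025)[:,:2];m=P.mean(0)
print(m,[np.linalg.norm(P[i]-P[i-1]).round(4) for i in range(4)],[np.degrees(np.arctan2(*(P[i]-P[j])[::-1])).round(1) for i,j in((3,0),(2,1))])
go(m[0],m[1],.0,197.5)
```

```text
[0.48366686 0.2760482 ] [np.float64(0.0943), np.float64(0.0581), np.float64(0.0943), np.float64(0.059)] [np.float64(17.6), np.float64(18.1)]
t 11.35 pos [0.4809 0.2692 0.2025] yaw -162.39 q6 [0.51 0.2 ] open 0.0851
shift [-0.025  0.029  1.012] turn [-0.0001 -0.0002  0.0003]
```

```bash
python3 -m creep '[[-0.025,0.029,0.25,0,0,0,1],[-0.025,0.029,0.5,0,0,0,1],[-0.025,0.029,0.7,0,0,0,1],[-0.025,0.029,0.82,0,0,0,1],[-0.025,0.029,0.92,0,0,0,1],[-0.025,0.029,0.98,0,0,0,1],[-0.025,0.029,1,0,0,0,1],[-0.025,0.029,1,0,0,0,1]]'
python3 -m creep '[[0,0,0.01,0,0,0,1],[0,0,0.01,0,0,0,0],[0,0,0.01,0,0,0,0],[0,0,0.01,0,0,0,0],[0,0,0.01,0,0,0,0],[0,0,0.01,0,0,0,0],[0,0,0.01,0,0,0,0]]' 40
```

```text
time: 12.15
position: [0.4846, 0.2763, 0.0033]
orientation: [-0.0, -0.153, 0.988, -0.0]
ft_force: [-0.7, 1.0, -0.6]
opening: 0.0856
finger_force: 0.0
time: 12.85
position: [0.4849, 0.2773, 0.0023]
orientation: [0.001, -0.154, 0.988, 0.0]
ft_force: [-1.2, -0.5, 6.1]
opening: 0.059
finger_force: 43.9
```

```bash
python3 -m creep '[[0,0,-0.03,0,0,0,0],[0,0,-0.08,0,0,0,0],[0,0,-0.16,0,0,0,0],[0,0,-0.26,0,0,0,0],[0,0,-0.36,0,0,0,0],[0,0,-0.45,0,0,0,0],[0,0,-0.5,0,0,0,0],[0,0,-0.5,0,0,0,0]]'
python3 -c "
from h import *
go(.540,-.027,.1,163.4)"
```

```text
time: 13.65
position: [0.4854, 0.2776, 0.1031]
orientation: [0.001, -0.154, 0.988, 0.001]
ft_force: [0.1, 1.1, -2.3]
opening: 0.0589
finger_force: 43.4
t 13.65 pos [0.4854 0.2776 0.1031] yaw -162.34 q6 [0.52 0.21] open 0.0589
shift [ 0.202 -1.534  0.014] turn [0.0002 0.0004 0.0952]
```

```bash
python3 -m creep '[[0.01,-0.06,0,0,0,0.01,0],[0.02,-0.16,0,0,0,0.02,0],[0.04,-0.3,0,0,0,0.03,0],[0.06,-0.45,0,0,0,0.045,0],[0.08,-0.6,0,0,0,0.06,0],[0.1,-0.75,0,0,0,0.075,0],[0.12,-0.88,0,0,0,0.088,0],[0.13,-0.96,0,0,0,0.095,0],[0.135,-1,0,0,0,0.0952,0],[0.135,-1,0,0,0,0.0952,0]]'
python3 -c "
from h import *
go(.540,-.027,.1,163.4)"
```

```text
time: 14.65
position: [0.5189, 0.0775, 0.1007]
orientation: [-0.001, 0.145, 0.989, -0.0]
ft_force: [-0.8, -0.1, -2.0]
opening: 0.0592
finger_force: 43.4
t 14.65 pos [0.5189 0.0775 0.1007] yaw 163.37 q6 [0.15 0.44] open 0.0592
shift [-0.251 -0.47   0.003] turn [-0.0001 -0.0002 -0.0001]
```

```bash
python3 -m creep '[[-0.03,-0.05,0,0,0,0,0],[-0.08,-0.15,0,0,0,0,0],[-0.14,-0.27,0,0,0,0,0],[-0.2,-0.38,0,0,0,0,0],[-0.24,-0.45,0,0,0,0,0],[-0.25,-0.47,0,0,0,0,0],[-0.25,-0.47,0,0,0,0,0]]'
python3 -c "
from h import *
c=get_calibration('wrist');p,d=read_camera('wrist');cv2.imwrite('pics/w4.png',p)
go(.540,-.027,.0125,163.4)"
```

```text
time: 15.35
position: [0.5403, -0.0262, 0.1012]
orientation: [-0.0, 0.145, 0.989, 0.0]
ft_force: [0.2, -0.3, -1.7]
opening: 0.059
finger_force: 43.5
t 15.4 pos [ 0.5401 -0.0257  0.1011] yaw 163.4 q6 [-0.05  0.24] open 0.0587
shift [-0.002 -0.007  0.443] turn [ 0.0001 -0.0001  0.    ]
```

View pics/w4.png

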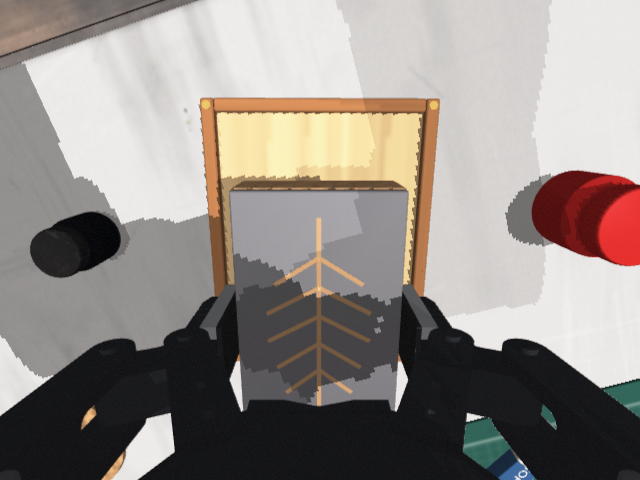

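The block is held level and squared with the bed: its near edge runs (230,190)–(407,190), and the bed corners are at (206,104) and (433,104). Lowering it now.

```bash
python3 -m creep '[[0,-0.007,0.07,0,0,0,0],[0,-0.007,0.15,0,0,0,0],[0,-0.007,0.24,0,0,0,0],[0,-0.007,0.32,0,0,0,0],[0,-0.007,0.38,0,0,0,0],[0,-0.007,0.42,0,0,0,0],[0,-0.007,0.44,0,0,0,0],[0,-0.007,0.445,0,0,0,0],[0,-0.007,0.445,0,0,0,0]]'
python3 -m creep '[[0,0,0.003,0,0,0,0],[0,0,0.006,0,0,0,0],[0,0,0.006,0,0,0,0]]'
```

```text
time: 16.3
position: [0.5403, -0.0275, 0.0127]
orientation: [0.0, 0.144, 0.99, 0.0]
ft_force: [0.2, -0.1, -0.9]
opening: 0.0586
finger_force: 43.5
time: 16.6
position: [0.5401, -0.0276, 0.0114]
orientation: [0.0, 0.145, 0.99, 0.0]
ft_force: [-0.3, -0.3, -0.9]
opening: 0.0586
finger_force: 43.5
```

```bash
python3 -m creep '[[0,0,0.004,0,0,0,0],[0,0,0.008,0,0,0,0],[0,0,0.008,0,0,0,0]]'
```

```text
time: 16.9
position: [0.5401, -0.0276, 0.0103]
orientation: [0.0, 0.144, 0.99, 0.0]
ft_force: [-2.8, 1.2, 6.7]
opening: 0.0591
finger_force: 44.3
```

Contact. Open partly, staying inside the rim, and rise.

```bash
python3 -m creep '[[0,0,0,0,0,0,0.5],[0,0,0,0,0,0,0.7],[0,0,0,0,0,0,0.7],[0,0,0,0,0,0,0.7],[0,0,-0.05,0,0,0,0.7],[0,0,-0.15,0,0,0,0.7],[0,0,-0.3,0,0,0,0.7],[0,0,-0.5,0,0,0,0.7],[0,0,-0.7,0,0,0,0.7],[0,0,-0.85,0,0,0,0.7],[0,0,-0.95,0,0,0,0.7],[0,0,-0.95,0,0,0,0.7]]'
python3 -m creep '[[0.4,0.8,-0.2,0,0,0,0.7],[0.4,0.8,-0.2,0,0,0,0.7],[0.4,0.8,-0.2,0,0,0,0.7],[0.4,0.8,-0.2,0,0,0,0.7],[0.4,0.8,-0.2,0,0,0,0.7],[0.4,0.8,-0.2,0,0,0,0.7]]'
python3 - <<'E'
from h import *
a,_=read_camera('top');b,_=read_camera('side')
cv2.imwrite('pics/f.png',np.hstack([cv2.resize(a[180:330,180:480],(400,200)),b[200:350,220:520][:,:,:].copy() if 0 else cv2.resize(b[200:350,220:520],(400,200))]))
E
```

```text
time: 18.1
position: [0.5421, -0.0277, 0.2036]
orientation: [0.003, 0.144, 0.99, 0.0]
ft_force: [0.2, -0.2, -1.4]
opening: 0.0724
finger_force: 0.0
time: 18.7
position: [0.5084, 0.149, 0.2388]
orientation: [-0.0, 0.144, 0.99, -0.0]
ft_force: [0.2, -0.4, 0.4]
opening: 0.0726
finger_force: 0.0
```

View pics/f.png

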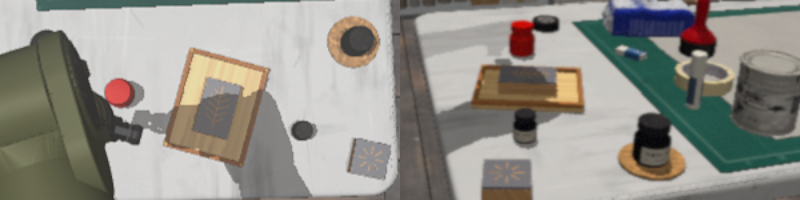

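The leaf block, at (215,107), lies flat inside the rim along the bed's long side. The jar, at (355,42) from above and (653,140) from the side, stands upright on the cork. Handing in.

```bash
python3 -c "
from plant import job
print(job.sign_off())"
```

```text
the job is handed in; nothing more can be done
None
```

The ink jar is standing upright on the cork coaster and the oblong block is lying flat inside the bed's rim, long side along the bed's long side; I handed the job in at about 19 s of the 53 s allowed, but the sign-off gave no verdict.

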